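# Feel two test levers for play and lay the screwdriver by the loose one

### The job

One of the two upright hand levers on the plywood boards has worked loose in its collar: find it by rocking the levers sideways by their black knobs. Rock the loose one through its play, right over to the left and then right over to the right, and leave it leaning to the right. Then lay the blue screwdriver lengthwise on the black rubber pad in front of the loose lever, at hand for tightening it.

Things in the scene. Friction and masses are not known exactly. Their poses are not given: they have to be found in the camera images.
- stand_1: fixed plywood board 320x90x8 mm with an upright hand lever; the two boards look alike, side by side in either order. Origin: on the worktop under the lever; x along the board, away from the robot, y to its left. Board from x -270 to +50 mm. Blue collar with clamp screw, 40 mm wide, top at z 38; 11 mm rod; black ball knob, 30 mm, centred at x 0, y 0, z 130 mm when upright. Pad: see stand_2.
- stand_2: the other board, with the same form, sizes and frame as stand_1. In front of each lever (towards the robot) the board bears a black rubber pad, 222 mm long (x) by 80 mm wide (y), centred at x -150 mm, y 0, its top at z 10 mm above the worktop.
- lever_1 (a joint): lean of stand_1's lever in rad, 0 upright, positive to the robot's left (its board's +y). Leans only left and right, about a pivot at z 40 mm, so the knob is 90 mm above the pivot. One lever is firm, the other has play. The firm one gives only elastically, about 2 N per mm at the knob, and springs back; over 0.12 rad (11 mm at the knob) is forcing it.
- lever_2 (a joint): lean of stand_2's lever, same meaning as lever_1. Whichever of the two levers has play moves with less than 1 N at the knob, up to a stop at 0.18 rad (16 mm at the knob) on each side, and stays where it is left; both start upright. Over by more than 0.10 rad (9 mm at the knob) counts as rocked.
- screwdriver: loose cross-tip screwdriver with a blue handle, 190 mm long, 70 g, lying left of the boards. Origin: middle of its length, on the underside; y axis along it, towards the handle's end. Handle from y = -5 to +95 mm, 24 mm wide, 23 mm high; blade 6 mm thick from y = -5 to -95 mm, 11 mm up. The blade end may point either way when laid down.

How it is judged:
On the way, in this order (a step that is already met when the one before it is completed fails the run):
1. the loose lever is rocked over to the left by more than 0.10 rad (the firm one cannot lean so far) (value of joint any of lever_1, lever_2 above 0.1 rad), for 0.1 s.
2. then the loose lever is rocked over to the right by more than 0.10 rad (value of joint any of lever_1, lever_2 below -0.1 rad), for 0.1 s.
3. then the screwdriver lies on the pad in front of the loose lever, which still leans to the right (((value of joint lever_1 below -0.1 rad and x of screwdriver in the frame of stand_1 between -0.19 and -0.11 m and y of screwdriver in the frame of stand_1 between -0.032 and 0.032 m and angle between the y axis of screwdriver and the x axis of stand_1, either way round below 0.35 rad and height (world z) of screwdriver below 0.02 m) or (value of joint lever_2 below -0.1 rad and x of screwdriver in the frame of stand_2 between -0.19 and -0.11 m and y of screwdriver in the frame of stand_2 between -0.032 and 0.032 m and angle between the y axis of screwdriver and the x axis of stand_2, either way round below 0.35 rad and height (world z) of screwdriver below 0.02 m))), for 0.2 s.
At the end, for the whole second after the job is handed in: The loose lever leans right by over 0.10 rad; the screwdriver lies at rest, released, on the pad of the same board: its middle within 40 mm lengthwise and 32 mm crosswise of the pad's centre, along the board within 20 degrees, either way round, its underside under 20 mm above the worktop (((value of joint lever_1 below -0.1 rad and x of screwdriver in the frame of stand_1 between -0.19 and -0.11 m and y of screwdriver in the frame of stand_1 between -0.032 and 0.032 m and angle between the y axis of screwdriver and the x axis of stand_1, either way round below 0.35 rad and height (world z) of screwdriver below 0.02 m) or (value of joint lever_2 below -0.1 rad and x of screwdriver in the frame of stand_2 between -0.19 and -0.11 m and y of screwdriver in the frame of stand_2 between -0.032 and 0.032 m and angle between the y axis of screwdriver and the x axis of stand_2, either way round below 0.35 rad and height (world z) of screwdriver below 0.02 m)) and linear speed of screwdriver below 0.02 m/s); the robot touches nothing.
It also fails if it takes over 58 s, if anything falls off the work surface, if the arm or the gripper's body presses on something with over 40 N, if the wrist force passes 120 N, or if a joint passes its speed limit or range.

### The arm

A 7-joint arm with a two-finger parallel gripper is mounted at the origin on a cart in front of the work surface, level with it; the furniture and walls round the work are solid. World frame = base frame: x ahead of the robot, y to its left, z up, the work surface at z = 0. Lengths are in m, angles in rad, forces in N, time in s.
With the tool pointing down it reaches from about 0.4 to 0.85 m from the base axis. Payload 10.4 kg.
Tool frame: the origin (TCP) lies midway between the tips of the shut fingers; the grasp point (between the pads) lies 19 mm behind it; z points along the fingers, y is the line along which they close (so a half turn about z gives the same grasp; the last joint's range is limited). The gripper opens to 87 mm and grips with 3 to 60 N. Pads are 19 mm wide; open, the fingers measure 117 mm over their backs; the gripper's body (75 mm by 190 mm) begins 51 mm behind the grasp point.
Start: joints at [1.2, 0.332, -0.065, 1.46, 0.022, 1.35, -0.088], TCP at [0.213, -0.588, 0.192] pointing down, gripper open.
Joint ranges: [-2.6, 2.6], [-0.5, 2.12], [-1.47, 1.34], [0.16, 2.42], [-1.27, 4.41], [0.06, 2.06], [-2.6, 2.6]. Speed limits (rad/s): [2.22, 2.22, 2.79, 2.79, 3.14, 3.14, 3.14].

### API

Orientations are given as a unit quaternion [x, y, z, w].
In Python, from bench import r gives the robot as it stands.
- The arm moves only by the tool arm_command, never from a script. Its argument "moves" is one flat list of numbers, 4 for each row, row after row: the shift along the tool's x, y, z in cm, then the turn about the tool's z in degrees. A call has 1 to 12 rows; each row shifts and turns the commanded pose from where the row before left it, along the tool's axes as they then stand; what a row does not reach is not made up. A row lasts 1/12 s, in which the tool goes at most 41.7 mm and 7.16 degrees, less where a joint would pass 70% of its speed; a pose out of reach is approached as far as the arm can. A call with a gripper value outside its range is refused whole. "fingers" is the opening in per cent of the stroke, from 0 (shut) to 100 (fully open), set as the call begins (left out, the last holds). The fingers move at their own pace and stop on an object; "squeeze" is the grip in N (left out, the last holds). Time passes only in rows, so rows that do not move let the fingers close. It gives the time, the measured TCP pose, the force, the opening and the grip force at its end, in the units of the state.
- r.read_state(): the state, without advancing time (a new reading comes with each control period).
- r.camera(name): name is "side" or "top" or "wrist"; returns the picture (420x560x3 uint8, red, green, blue); there is no depth.
- r.camera_info(name): a dict with "fx", "fy", "cx", "cy" (pixels), "k1" (the pictures are not rectified: a ray, as slopes to the right and down, at radius r is drawn at 1 + k1 r^2 times it, then the intrinsics apply), "origin" and "attitude" of the camera in the world. Camera axes: x right, y up, looking along -z (the intrinsics and any distortion apply to the point x, -y, -z); pixel columns grow to the right and rows downward; lengths in m; the calibration is good to about 2 mm. A picture is of the moment at which its call begins: read the wrist's pose just before it. camera_info takes no time and is no camera call; for the wrist camera it gives the pose at the moment of the call.
- r.close_job(): hands the job in; it is judged then, once.
The state is a dict: "time": time; "joint_positions": joint angles; "joint_vel": joint speeds; "joint_torque": joint torques, N m; "ee_pos": TCP position; "eef_rot": TCP orientation; "ft_force": force on the tool from outside, world axes, zero at the start; "torque": the same for the moment, N m; "width": finger opening in m; "grip_force": force on a finger pad.
Only numpy, scipy, OpenCV 4.12 (cv2) and the standard library are available. Lean on these libraries where they do the work, as an engineer would, in place of code of your own. Each camera call takes 0.05 s, during which the arm holds its last target. There are 200 camera calls.

## Working session

There is one attempt and no reset: what is moved stays moved. The work goes in short steps, Python scripts to look and compute and a tool call to move; the robot and the scene stay as the last step left them, time stands still between calls to the robot, and variables do not carry over. Pictures are saved under pics/ and viewed, at most 10 in all, crops included, and the job is handed in when it is done.

Besides the shell and the picture viewer there is one more tool, called after "Call:" as a command line: name --argument value ..., lists and objects as JSON in quotes. arm_command: Moves the arm, as the interface text tells. Its arguments: {"type":"object","properties":{"moves":{"type":"array"},"fingers":{"type":"number"},"squeeze":{"type":"number"}},"required":["moves"]}

```bash
mkdir -p pics; cat > h.py <<'E'
import numpy as np, cv2
from scipy.spatial.transform import Rotation as R
from bench import r
def rot(a):
    a=np.array(a,float); return a if a.shape==(3,3) else R.from_quat(a).as_matrix()
def ray(ci,u,v):
    x,y=(u-ci['cx'])/ci['fx'],(v-ci['cy'])/ci['fy']; a,b=x,y
    for _ in range(30):
        s=1+ci['k1']*(a*a+b*b); a,b=x/s,y/s
    return np.array(ci['origin']),rot(ci['attitude'])@np.array([a,-b,-1])
def onz(ci,u,v,z):
    o,d=ray(ci,u,v); return o+d*(z-o[2])/d[2]
def proj(ci,p):
    c=rot(ci['attitude']).T@(np.array(p)-np.array(ci['origin'])); x,y=c[0]/-c[2],-c[1]/-c[2]
    s=1+ci['k1']*(x*x+y*y); return ci['cx']+ci['fx']*x*s,ci['cy']+ci['fy']*y*s
E
python3 - <<'E'
from h import *
print(r.read_state())
for n in('top','side'):
    print(r.camera_info(n)); cv2.imwrite(f'pics/{n}0.png',r.camera(n)[:,:,::-1])
E
```

```text
{'time': 0.0, 'joint_positions': array([ 1.20040771,  0.33284789, -0.06470485,  1.46096045,  0.02162739,
        1.34988945, -0.08851662]), 'joint_vel': array([ 0.00078518,  0.00047504,  0.0013612 , -0.00050427,  0.00132324,
        0.00112389,  0.00037248]), 'joint_torque': array([ 1.17991112e-04, -6.23256898e+01,  2.46131793e-02, -3.89896202e+01,
       -6.13083341e-02,  3.99201934e-02,  1.27411736e-04]), 'ee_pos': array([ 0.21284963, -0.5871772 ,  0.19145983]), 'eef_rot': array([ 9.84916872e-01,  1.73026760e-01, -1.66653918e-04, -6.84354566e-04]), 'ft_force': array([ 0.12986526,  0.16017754, -0.55014413]), 'torque': array([ 0.02070876, -0.02052282,  0.0252177 ]), 'grip_force': 0.0, 'width': 0.08696473111637427}
{'fx': 408.48473890643777, 'fy': 408.48473890643777, 'cx': 278.8095556267513, 'cy': 208.35316293424486, 'k1': 0.02635980169339118, 'origin': array([0.44794063, 0.06586898, 0.97402359]), 'attitude': array([ 0.04206528, -0.04401915, -0.70352378,  0.7080587 ])}
{'fx': 425.40338353724826, 'fy': 425.40338353724826, 'cx': 279.15022651194226, 'cy': 208.650376893915, 'k1': -0.12748510555265893, 'origin': array([0.09547238, 0.02344542, 0.80631918]), 'attitude': array([ 0.20212004, -0.18337921, -0.64051308,  0.71781791])}
```

View pics/top0.png

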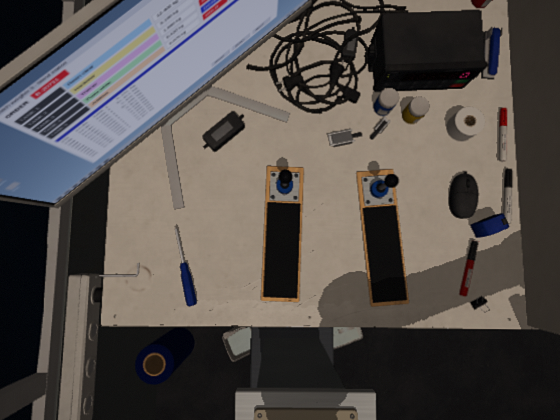

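View pics/side0.png

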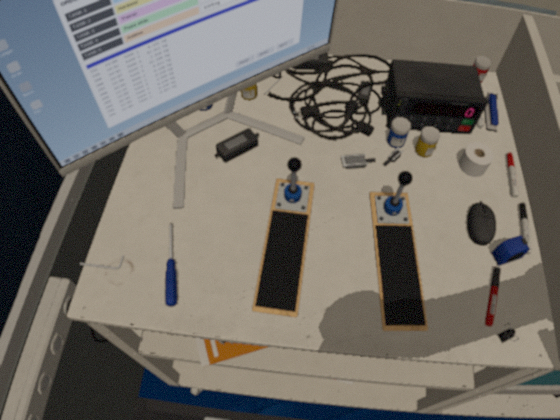

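Top view: boards with pads at about (282,235) and (384,238), knobs near (284,175) and (391,181); the screwdriver's blade tip is at (178,226) and its handle end at (190,304). Side view: knobs near (294,164) and (405,178), screwdriver from (171,225) to (171,304).

```bash
cat >> h.py <<'E'
def tri(c1,p1,c2,p2):
    o1,d1=ray(c1,*p1); o2,d2=ray(c2,*p2)
    s=np.linalg.lstsq(np.c_[d1,-d2],o2-o1,rcond=None)[0]; a,b=o1+d1*s[0],o2+d2*s[1]
    return (a+b)/2,np.linalg.norm(a-b)
E
python3 - <<'E'
from h import *
ct,cs=r.camera_info('top'),r.camera_info('side')
t=cv2.imread('pics/top0.png'); s=cv2.imread('pics/side0.png')
def knob(im,u,v,h=12):
    m=(im.max(2)<45).astype(np.uint8); k=np.zeros_like(m);k[v-h:v+h,u-h:u+h]=1; m*=k
    m=cv2.morphologyEx(m,cv2.MORPH_OPEN,cv2.getStructuringElement(2,(7,7)))
    c=max(cv2.findContours(m,0,1)[0],key=cv2.contourArea); return cv2.minEnclosingCircle(c)
for (a,b) in (((284,175),(294,164)),((391,181),(405,178))):
    ka,kb=knob(t,*a),knob(s,*b); print('knob',ka,kb,*tri(ct,ka[0],cs,kb[0]))
# pads
for n,im,c,rois in(('top',t,ct,((255,200,310,305),(350,203,415,310))),('side',s,cs,((245,205,315,318),(365,222,430,332)))):
  for x0,y0,x1,y1 in rois:
    m=(im.max(2)<45).astype(np.uint8); k=np.zeros_like(m);k[y0:y1,x0:x1]=1; m*=k
    m=cv2.morphologyEx(m,cv2.MORPH_OPEN,np.ones((7,7)))
    q=cv2.boxPoints(cv2.minAreaRect(max(cv2.findContours(m,0,1)[0],key=cv2.contourArea)))
    P=np.array([onz(c,*p,0.010)[:2] for p in q]); e=[P[1]-P[0],P[2]-P[1]]; L=max(e,key=np.linalg.norm); L=L*np.sign(L[0])
    print(n,'pad',P.mean(0),[np.linalg.norm(v) for v in e],np.degrees(np.arctan2(L[1],L[0])))
    a=L/np.linalg.norm(L); print('  lever base',P.mean(0)+.15*a)
  hsv=cv2.cvtColor(im,cv2.COLOR_BGR2HSV)
  m=cv2.inRange(hsv,(105,120,40),(130,255,255)); k=np.zeros_like(m)
  if n=='top':k[215:312,165:205]=1
  else:k[220:310,155:185]=1
  m*=k; ct_=max(cv2.findContours(m,0,1)[0],key=cv2.contourArea); q=cv2.boxPoints(cv2.minAreaRect(ct_))
  P=np.array([onz(c,*p,0.0115)[:2] for p in q]); e=[P[1]-P[0],P[2]-P[1]]; L=max(e,key=np.linalg.norm)
  print(n,'handle',P.mean(0),[np.linalg.norm(v) for v in e],np.degrees(np.arctan2(L[1],L[0])))
print('tips',onz(ct,178,226,.011),onz(cs,171.5,225,.011))
E
```

```text
knob ((285.0, 176.89285278320312), 7.17724609375) ((294.0, 164.1666717529297), 5.918529987335205) [0.6181779  0.05042869 0.12934813] 0.0016549397050068782
knob ((390.5, 180.5), 7.382511615753174) ((404.5714416503906, 178.0), 6.202458381652832) [ 0.61232198 -0.17175102  0.12673718] 0.0017225641881985015
top pad [0.46949973 0.05584101] [np.float64(0.21959496769554857), np.float64(0.07861869429241701)] -1.8017417314228543
  lever base [0.61942557 0.05112484]
top pad [ 0.46210515 -0.18439538] [np.float64(0.08052914229325217), np.float64(0.2213378628710675)] 4.085705887865805
  lever base [ 0.61172393 -0.17370809]
top handle [0.38878917 0.27376098] [np.float64(0.022622127096637436), np.float64(0.09850984405560101)] -166.6748766470817
side pad [0.46783272 0.0558561 ] [np.float64(0.2162377229706407), np.float64(0.08208969993943387)] 0.10808583364324244
  lever base [0.61783246 0.05613907]
side pad [ 0.46018529 -0.1876167 ] [np.float64(0.08587498318559611), np.float64(0.2236046549103029)] 2.2018009223266386
  lever base [ 0.61007454 -0.18185381]
side handle [0.38777792 0.27137491] [np.float64(0.02091432985436661), np.float64(0.0949806984340793)] -166.817210946516
tips [0.52237015 0.30091119 0.011     ] [0.51548467 0.30153306 0.011     ]
```

Call:
arm_command --moves '[3.6, -1.8, 0, 0, 3.6, -1.8, 0, 0, 3.6, -1.8, 0, 0, 3.6, -1.8, 0, 0, 3.6, -1.8, 0, 0, 3.6, -1.8, 0, 0, 3.6, -1.8, 0, 0, 3.6, -1.8, 0, 0, 3.6, -1.8, 0, 0, 3.6, -1.8, 0, 0, 3.6, -1.8, 0, 0, 3.6, -1.8, 0, 0]' --fingers 100

```text
time: 1.1
ee_pos: [0.5464, -0.2357, 0.1921]
eef_rot: [0.985, 0.173, -0.0, 0.0]
ft_force: [0.2, -0.9, 0.4]
width: 0.0874
grip_force: 0.0
```

```bash
cat > to.py <<'E'
import sys
from h import *
# usage: to.py x y z yaw_of_tool_x(deg): shift in present tool axes (cm), then turn
s=r.read_state(); M=rot(s['eef_rot']); g=list(map(float,sys.argv[1:]))
yaw=np.degrees(np.arctan2(M[1,0],M[0,0]))
print('t',s['time'].__round__(2),'pos',s['ee_pos'].round(4),'yaw',yaw.round(1),'tilt',M[:,2].round(3),'F',s['ft_force'].round(1),'j',s['joint_positions'].round(2))
print('shift cm',(M.T@(np.array(g[:3])-s['ee_pos'])*100).round(2),'turn',round(yaw-g[3],1))
E
python3 to.py .612 -.173 .18 3.5
```

```text
t 1.1 pos [ 0.5464 -0.2357  0.1921] yaw 19.9 tilt [-0. -0. -1.] F [ 0.2 -0.9  0.4] j [ 0.63  0.29 -0.36  1.53  0.1   1.34 -0.97]
shift cm [ 8.3  -3.66  1.21] turn 16.4
```

Call:
arm_command --moves '[3.3, -1.5, 0, 0, 3.3, -1.5, 0, 0, 1.7, -0.7, 0, 0, 0, 0, 0, 7, 0, 0, 0, 7, 0, 0, 0, 2.4, 0, 0, 2, 0, 0, 0, 2, 0, 0, 0, 2, 0, 0, 0, 2, 0, 0, 0, 0, 0]'

```text
time: 2.02
ee_pos: [0.6083, -0.1737, 0.1076]
eef_rot: [1.0, 0.031, -0.003, -0.001]
ft_force: [-0.7, -0.1, -0.7]
width: 0.0875
grip_force: 0.0
```

```bash
python3 to.py .612 -.173 .111 3.5; python3 -c "
from h import *
cv2.imwrite('pics/side1.png',r.camera('side')[:,:,::-1])"
```

```text
t 2.02 pos [ 0.6083 -0.1737  0.1076] yaw 3.5 tilt [-0.007  0.002 -1.   ] F [-0.7 -0.1 -0.7] j [ 0.47  0.43 -0.35  1.52  0.15  1.22 -1.41]
shift cm [ 0.37 -0.05 -0.34] turn 0.0
```

View pics/side1.png

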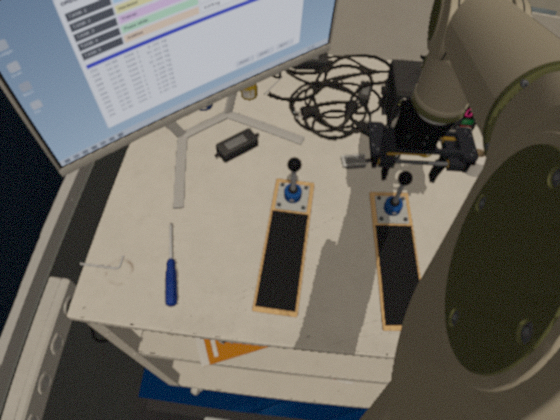

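```bash
python3 - <<'E'
from h import *
s=r.read_state();M=rot(s['eef_rot']);c=r.camera_info('side')
print(s['ee_pos'],s['ft_force'])
for y in(-.05,-.044,0,.044,.05):
  for z in (0,-.019,-.07): print(y,z,np.round(proj(c,s['ee_pos']+M@[0,y,z]),0))
im=cv2.imread('pics/side1.png')[100:230,330:500]; cv2.imwrite('pics/c1.png',cv2.resize(im,None,fx=4,fy=4,interpolation=2))
E
```

```text
[ 0.60934907 -0.17389073  0.11006107] [-0.17471885 -0.02883426  0.29177324]
-0.05 0 [379. 183.]
-0.05 -0.019 [381. 177.]
-0.05 -0.07 [386. 161.]
-0.044 0 [382. 183.]
-0.044 -0.019 [384. 178.]
-0.044 -0.07 [389. 162.]
0 0 [403. 184.]
0 -0.019 [406. 179.]
0 -0.07 [412. 163.]
0.044 0 [424. 185.]
0.044 -0.019 [427. 180.]
0.044 -0.07 [435. 164.]
0.05 0 [427. 185.]
0.05 -0.019 [430. 180.]
0.05 -0.07 [438. 164.]
```

View pics/c1.png

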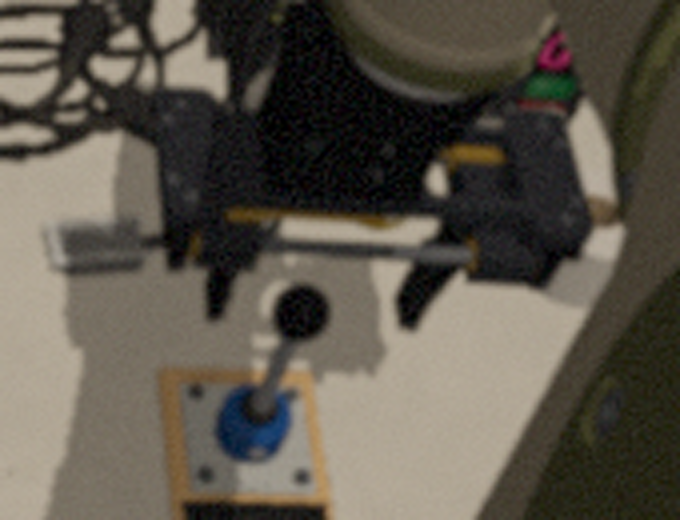

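Call:
arm_command --moves '[0, 0, 0, 0, 0, 0, 0, 0, 0, 0, 0, 0, 0, 0, 0, 0, 0, 0, 0, 0, 0, 0, 0, 0, 0, 0, 0, 0, 0, 0, 0, 0]' --fingers 25 --squeeze 6

```text
time: 2.73
ee_pos: [0.611, -0.1742, 0.1123]
eef_rot: [1.0, 0.031, 0.0, 0.0]
ft_force: [0.2, 0.2, 0.5]
width: 0.0417
grip_force: 0.0
```

Call:
arm_command --moves '[0, 0, 0, 0, 0, 0, 0, 0, 0, 0, 0, 0, 0, 0, 0, 0]'

```text
time: 3.07
ee_pos: [0.611, -0.1742, 0.1122]
eef_rot: [1.0, 0.031, 0.0, 0.0]
ft_force: [0.8, -0.2, -0.1]
width: 0.0233
grip_force: 0.0
```

```bash
python3 - <<'E'
from h import *
a=r.camera('side')[:,:,::-1]; b=r.camera('wrist')[:,:,::-1]; print(r.read_state()['width'],r.read_state()['grip_force'])
k=cv2.resize(a[120:220,350:460],(440,400),interpolation=2)
cv2.imwrite('pics/c2.png',np.hstack([k,cv2.resize(b,(340,400))]))
E
```

```text
0.022477612138276155 0.04052823060192168
```

View pics/c2.png

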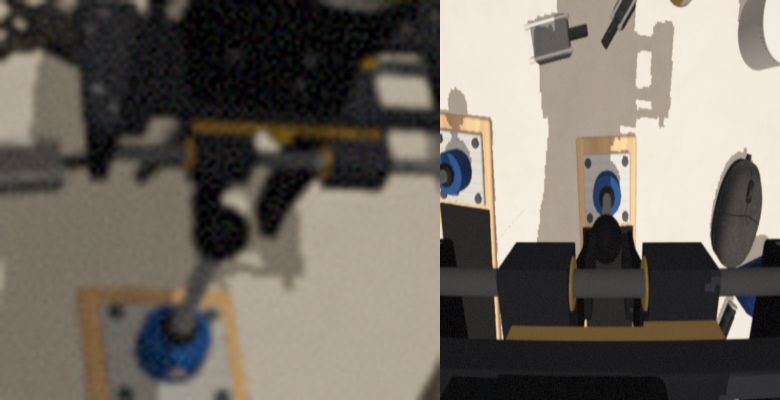

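```bash
python3 - <<'E'
from h import *
s=r.read_state();M=rot(s['eef_rot']);c=r.camera_info('wrist');t=s['ee_pos'];cs=r.camera_info('side')
print('campos in tool',(M.T@(c['origin']-t)).round(4),'view dir tool',(M.T@rot(c['attitude'])@[0,0,-1]).round(3))
print('tcp',proj(c,t),'grasp',proj(c,t-M@[0,0,.019]),'knob',proj(c,[.612,-.172,.128]))
for y in(-.011,.011): print('tips',proj(c,t+M@[0,y,0]), proj(cs,t+M@[0,y,0]))
b=r.camera('wrist')[:,:,::-1];a=r.camera('side')[:,:,::-1]
b2=b[170:350,180:380]
cv2.imwrite('pics/c3.png',np.hstack([cv2.resize(b2,(600,540),interpolation=2)]))
E
```

```text
campos in tool [ 0.0754  0.0015 -0.193 ] view dir tool [-0.279 -0.001  0.96 ]
tcp (np.float64(275.32917145560054), np.float64(238.25748462981178)) grasp (np.float64(275.09696804826245), np.float64(250.42717335108193)) knob (np.float64(271.3800499325937), np.float64(246.29830932756954))
tips (np.float64(257.7440845109934), np.float64(238.2491983815792)) (np.float64(398.2365467578861), np.float64(182.61700539997616))
tips (np.float64(292.91706238165847), np.float64(238.26005135481134)) (np.float64(408.9470472966834), np.float64(183.14865728353436))
```

View pics/c3.png

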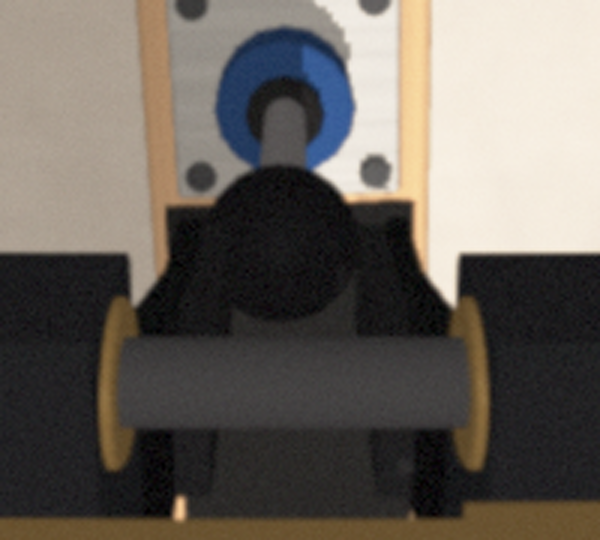

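```bash
python3 - <<'E'
from h import *
c=r.camera_info('wrist');cs=r.camera_info('side');s=r.read_state();M=rot(s['eef_rot'])
print(c['fx'],onz(c,275,251.7,.128),s['ee_pos'])
o,d=ray(c,275,251.7); d/=np.linalg.norm(d)
for px in(22.5,23.5,24.5): print(o+d*c['fx']*.015/px)
ks=(350+220/4,120+232/4)
k,e=tri(c,(275,251.7),cs,ks); print('tri',k,e,'in tool',M.T@(k-s['ee_pos']))
E
```

```text
330.09121947485784 [ 0.60875073 -0.17425513  0.128     ] [ 0.61100602 -0.17416788  0.11226567]
[ 0.59811087 -0.17469618  0.10369589]
[ 0.60186576 -0.17454053  0.11227298]
[ 0.60531412 -0.17439759  0.12014991]
tri [ 0.60990614 -0.17339057  0.13011567] 0.0017016694587093106 in tool [-0.00104853 -0.00084345 -0.01785008]
```

Call:
arm_command --moves '[0, -0.2, 0, 0, 0, -0.2, 0, 0, 0, -0.2, 0, 0, 0, 0, 0, 0, 0, 0, 0, 0]' --fingers 20

```text
time: 3.68
ee_pos: [0.6107, -0.1688, 0.1125]
eef_rot: [1.0, 0.031, 0.0, 0.0]
ft_force: [0.1, -2.4, 1.5]
width: 0.0174
grip_force: 1.3
```

```bash
python3 - <<'E'
from h import *
c=r.camera_info('wrist');s=r.read_state();print(s['ee_pos'],s['ft_force'],s['width'],s['grip_force'])
b=r.camera('wrist')[:,:,::-1]; a=r.camera('side')[:,:,::-1]
cv2.imwrite('pics/c4.png',np.hstack([cv2.resize(b[170:350,180:380],(400,360),interpolation=2),cv2.resize(a[120:210,355:455],(400,360),interpolation=2)]))
E
```

```text
[ 0.61067829 -0.16881626  0.1125021 ] [ 0.07188693 -2.4340514   1.50390977] 0.017419362861616813 1.2595266848802567
```

View pics/c4.png

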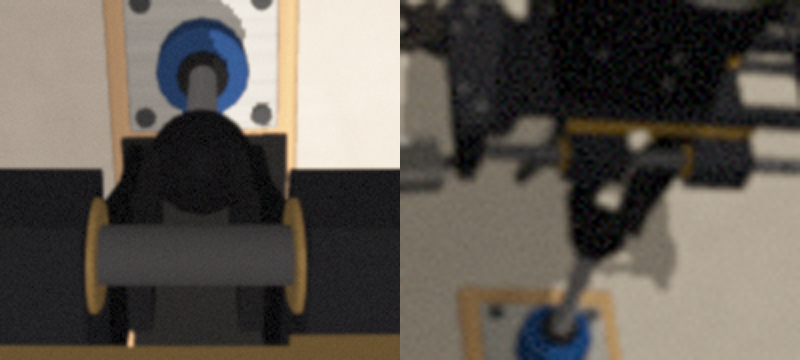

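Call:
arm_command --moves '[0, 0, 0, 0, 0, 0, 0, 0, 0, 0, 0, 0, 0, 0, -2.5, 0, 0, 0, -2.5, 0, 0, 0, -2.5, 0, 0.3, -3.6, 0, 0, 0.3, -3.6, 0, 0, 0.3, -3.6, 0, 0, 0.3, -3.6, 0, 0, 0.3, -3.6, 0, 0, 0.3, -3.6, 0, 5]' --fingers 90

```text
time: 4.78
ee_pos: [0.6148, 0.0508, 0.1871]
eef_rot: [1.0, -0.012, -0.0, -0.0]
ft_force: [0.7, 0.8, -0.3]
width: 0.0779
grip_force: 0.0
```

```bash
python3 - <<'E'
from h import *
c=r.camera_info('wrist');b=r.camera('wrist')[:,:,::-1];cv2.imwrite('pics/w5.png',b)
m=(b.max(2)<45).astype(np.uint8)
print('expected knob px',proj(c,[.618,.0505,.130]))
a=cv2.imread('pics/side0.png')
cs=r.camera_info('side');s2=r.camera('side')[:,:,::-1];cv2.imwrite('pics/s5.png',s2)
cv2.imwrite('pics/c5.png',np.hstack([cv2.resize(b,(450,340)),cv2.resize(s2[100:210,230:343],(348,340),interpolation=2)]))
E
python3 to.py .618 .0505 .100 -1.5
```

```text
expected knob px (np.float64(276.0133042540525), np.float64(208.0285393122251))
t 4.88 pos [0.6141 0.0576 0.1873] yaw -1.1 tilt [-0.001  0.004 -1.   ] F [-0.2  0.2  0.6] j [ 0.19  0.35 -0.45  1.47  0.15  1.35 -1.86]
shift cm [0.41 0.74 8.73] turn 0.4
```

View pics/c5.png

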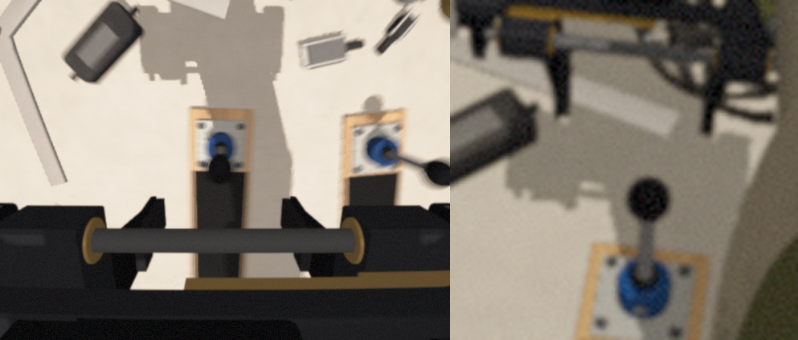

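Call:
arm_command --moves '[0.4, 0.7, 0, 0, 0, 0, 2.3, 0, 0, 0, 2.3, 0, 0, 0, 2.3, 0, 0, 0, 2.3, 0, 0, 0, 0, 0, 0, 0, 0, 0, 0, 0, 0, 0, 0, 0, 0, 0, 0, 0, 0, 0, 0, 0, 0, 0, 0, 0, 0, 0]' --fingers 35

```text
time: 5.88
ee_pos: [0.6195, 0.0414, 0.0961]
eef_rot: [1.0, -0.013, 0.001, 0.0]
ft_force: [-0.7, -0.4, 0.3]
width: 0.0306
grip_force: 0.1
```

```bash
python3 to.py .618 .0505 .095 -1.5
```

```text
t 5.88 pos [0.6195 0.0414 0.0961] yaw -1.5 tilt [ 0.001 -0.    -1.   ] F [-0.7 -0.4  0.3] j [ 0.19  0.42 -0.43  1.57  0.19  1.18 -1.87]
shift cm [-0.18 -0.91  0.11] turn 0.0
```

Call:
arm_command --moves '[0, -0.4, 0, 0, 0, -0.4, 0, 0, 0, -0.4, 0, 0, 0, -0.4, 0, 0, 0, -0.4, 0, 0, 0, -0.35, 0, 0, 0, 0, 0, 0, 0, 0, 0, 0, 0, 0, 0, 0]'

```text
time: 6.63
ee_pos: [0.6197, 0.0649, 0.0952]
eef_rot: [1.0, -0.013, -0.0, -0.0]
ft_force: [1.5, 1.1, 0.4]
width: 0.0301
grip_force: 0.3
```

```bash
python3 to.py .618 .037 .095 -1.5; python3 - <<'E'
from h import *
s=r.camera('side')[:,:,::-1];w=r.camera('wrist')[:,:,::-1]
cv2.imwrite('pics/c6.png',np.hstack([cv2.resize(w[150:300,180:380],(400,300),interpolation=2),cv2.resize(s[120:220,250:350],(300,300),interpolation=2)]))
cs=r.camera_info('side')
for y in(.0505,.065,.0365):print(y,proj(cs,[.618,y,.129]),proj(r.camera_info('wrist'),[.618,y,.129]))
E
```

```text
t 6.63 pos [0.6197 0.0649 0.0952] yaw -1.5 tilt [-0.  0. -1.] F [1.5 1.1 0.4] j [ 0.16  0.43 -0.44  1.57  0.19  1.19 -1.91]
shift cm [-0.1   2.8   0.02] turn 0.0
0.0505 (np.float64(293.5372272903561), np.float64(164.34285375488363)) (np.float64(301.63657785671415), np.float64(264.1058630828773))
0.065 (np.float64(286.3376160633542), np.float64(163.67430504902882)) (np.float64(274.23245408822135), np.float64(264.75548886628854))
0.0365 (np.float64(300.4990214746568), np.float64(164.9925335985092)) (np.float64(328.09938704246423), np.float64(263.4534715185303))
```

View pics/c6.png

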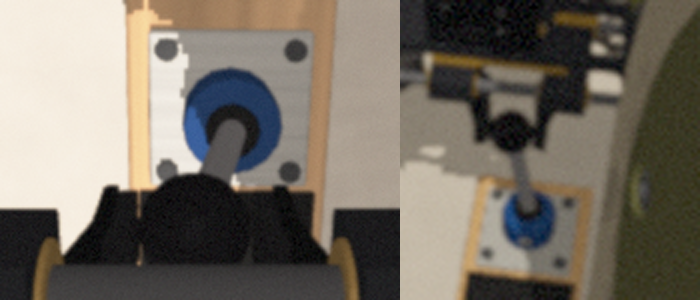

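The side view shows the knob at (287,164) and clearly leaning left, which agrees with y = 0.065 m. Stand A has the loose lever.

Call:
arm_command --moves '[0, 0.4, 0, 0, 0, 0.4, 0, 0, 0, 0.4, 0, 0, 0, 0.4, 0, 0, 0, 0.4, 0, 0, 0, 0.4, 0, 0, 0, 0.45, 0, 0, 0, 0, 0, 0, 0, 0, 0, 0, 0, 0, 0, 0]'

```text
time: 7.57
ee_pos: [0.619, 0.0363, 0.0953]
eef_rot: [1.0, -0.013, 0.0, 0.0]
ft_force: [0.2, -0.1, 0.5]
width: 0.0304
grip_force: 0.3
```

Call:
arm_command --moves '[0, 0, 0, 0, 0, 0, 0, 0, 0, 0, 0, 0, 0, 0, 0, 0, 0, 0, 0, 0, 0, 0, 0, 0, 0, 0, -2.5, 0, 0, 0, -2.5, 0, 0, 0, -2.5, 0, 0, 0, -2.5, 0, 0, 0, 0, 0, 0, 0, 0, 0]' --fingers 90

```text
time: 8.57
ee_pos: [0.6198, 0.0366, 0.1968]
eef_rot: [1.0, -0.013, 0.001, -0.0]
ft_force: [-0.3, 0.5, -1.2]
width: 0.078
grip_force: 0.0
```

```bash
python3 - <<'E'
from h import *
ci=r.camera_info('wrist');w=r.camera('wrist')[:,:,::-1]
for y in(.0365,.0505):print(proj(ci,[.618,y,.129]))
u0,v0=map(int,proj(ci,[.618,.0365,.129]))
m=(w.max(2)<45).astype(np.uint8);k=np.zeros_like(m);k[v0-25:v0+25,u0-35:u0+40]=1
m=cv2.morphologyEx(m*k,cv2.MORPH_OPEN,cv2.getStructuringElement(2,(15,15)))
for c in cv2.findContours(m,0,1)[0]:print(cv2.minEnclosingCircle(c),cv2.contourArea(c))
cv2.imwrite('pics/w7.png',w)
E
python3 to.py .432 .283 .15 13.2
```

```text
(np.float64(275.8919069655362), np.float64(210.60112362281595))
(np.float64(258.91946379372285), np.float64(211.01616528605706))
((281.23712158203125, 214.99484252929688), 22.069915771484375) 1156.0
t 8.62 pos [0.619  0.0364 0.1952] yaw -1.5 tilt [ 0. -0. -1.] F [-0.4 -0.4 -0.2] j [ 0.21  0.35 -0.44  1.45  0.15  1.37 -1.83]
shift cm [-19.33 -24.18   4.51] turn -14.7
```

Call:
arm_command --moves '[-2.4, -2.6, 0, 0, -2.5, -2.6, 0, 0, -2.5, -2.6, 0, 0, -2.5, -2.6, 0, 0, -2.5, -2.6, 0, 0, -2.5, -2.6, 0, 0, -2.5, -2.6, 0, 0, -2.5, -2.6, 0, 0, -2.4, -2.6, 0, 0, 0, 0, 0, -5, 0, 0, 0, -5, 0, 0, 0, -4.7]' --fingers 70

```text
time: 9.62
ee_pos: [0.401, 0.276, 0.194]
eef_rot: [0.993, 0.118, -0.001, 0.0]
ft_force: [0.8, 0.1, -0.1]
width: 0.0609
grip_force: 0.0
```

Call:
arm_command --moves '[0, 0, 2.5, 0, 0, 0, 2.5, 0, 0, 0, 2.5, 0, 0, 0, 0, 0, 0, 0, 0, 0, 0, 0, 0, 0]'

```text
time: 10.12
ee_pos: [0.4022, 0.2763, 0.121]
eef_rot: [0.993, 0.115, 0.0, -0.0]
ft_force: [-0.1, 0.6, 0.1]
width: 0.0608
grip_force: 0.0
```

```bash
python3 - <<'E'
from h import *
ci=r.camera_info('wrist');w=r.camera('wrist')[:,:,::-1];cv2.imwrite('pics/w8.png',w)
m=cv2.inRange(cv2.cvtColor(w,cv2.COLOR_BGR2HSV),(105,120,40),(130,255,255))
c=max(cv2.findContours(m,0,1)[0],key=cv2.contourArea);q=cv2.boxPoints(cv2.minAreaRect(c))
print(q.round(),cv2.contourArea(c))
P=np.array([onz(ci,*p,.0115)[:2] for p in q]);print(P.round(4))
print('handle ends expected',proj(ci,[.3885+.05*.974,.2725+.05*.228,.0115]),proj(ci,[.3885-.05*.974,.2725-.05*.228,.0115]))
E
python3 to.py .403 .276 .005 13.2
```

```text
[[264. 161.]
 [287. 161.]
 [290. 261.]
 [267. 261.]] 1969.5
[[0.4314 0.2945]
 [0.4368 0.2742]
 [0.34   0.2479]
 [0.3341 0.27  ]]
handle ends expected (np.float64(277.000789012619), np.float64(157.66413462880422)) (np.float64(276.94078267144505), np.float64(258.1649456019658))
t 10.17 pos [0.4026 0.2765 0.1215] yaw 13.2 tilt [ 0.001  0.001 -1.   ] F [-0.3  0.3  0.5] j [-0.06  0.14 -0.68  1.88  0.1   1.16 -2.11]
shift cm [1.000e-02 7.000e-02 1.165e+01] turn 0.0
```

Call:
arm_command --moves '[0, 0, 2.5, -0.7, 0, 0, 2.5, -0.5, 0, 0, 2.5, 0, 0, 0, 2.2, 0, 0, 0, 1.2, 0, 0, 0, 0.6, 0, 0, 0, 0, 0, 0, 0, 0, 0]'

```text
time: 10.83
ee_pos: [0.4028, 0.2766, 0.0064]
eef_rot: [0.992, 0.126, 0.001, -0.0]
ft_force: [-0.4, 0.3, 0.4]
width: 0.0608
grip_force: 0.0
```

Call:
arm_command --moves '[0, 0, 0, 0, 0, 0, 0, 0, 0, 0, 0, 0, 0, 0, 0, 0, 0, 0, 0, 0, 0, 0, 0, 0, 0, 0, 0, 0, 0, 0, 0, 0, 0, 0, 0, 0]' --fingers 5 --squeeze 25

```text
time: 11.58
ee_pos: [0.402, 0.276, 0.0052]
eef_rot: [0.992, 0.126, -0.0, 0.0]
ft_force: [-0.2, 0.1, -0.5]
width: 0.0098
grip_force: 0.0
```

```bash
python3 - <<'E'
from h import *
print({k:r.read_state()[k] for k in('width','grip_force','ee_pos','ft_force')})
ci=r.camera_info('wrist');cs=r.camera_info('side');w=r.camera('wrist')[:,:,::-1];s=r.camera('side')[:,:,::-1]
t=r.read_state()['ee_pos'];M=rot(r.read_state()['eef_rot'])
for n,c in(('w',ci),('s',cs)):
  for z in(0,-.019,-.04):print(n,z,np.round(proj(c,t+M@[0,0,z]),1))
cv2.imwrite('pics/w9.png',w);cv2.imwrite('pics/s9.png',s)
cv2.imwrite('pics/c9.png',np.hstack([cv2.resize(w[130:330,175:375],(400,400),interpolation=2),cv2.resize(s[210:310,125:225],(400,400),interpolation=2)]))
E
```

```text
{'width': 0.00982376924874007, 'grip_force': 0.0, 'ee_pos': array([0.40203089, 0.27599478, 0.00518702]), 'ft_force': array([-0.15141862,  0.07418716, -0.46854506])}
w 0 [275.7 237.9]
w -0.019 [275.5 250. ]
w -0.04 [275.2 266.5]
s 0 [171.1 275.8]
s -0.019 [169.  272.1]
s -0.04 [166.7 267.9]
```

View pics/c9.png

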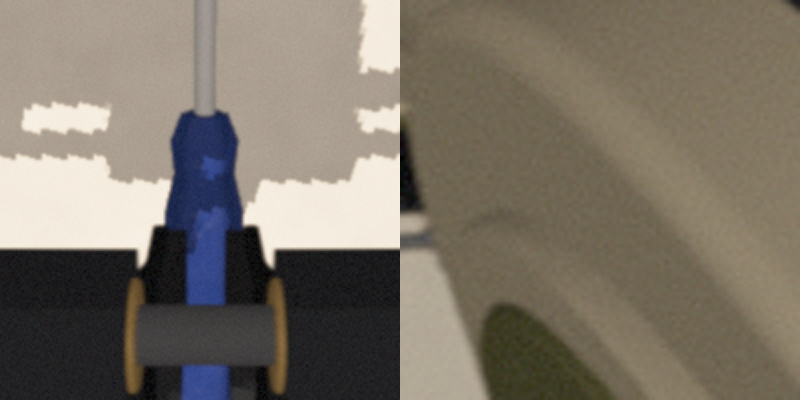

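The wrist view shows the nearly shut fingers, about 21 px apart at wrist row 244, lying over the handle, so they closed above it. Their tips sit roughly 25–30 mm higher than the reported TCP. I'll open and go lower, feeling for contact.

Call:
arm_command --moves '[0, 0, 0, 0, 0, 0, 0, 0, 0, 0, 0, 0, 0, 0, 0, 0, 0, 0, 0, 0, 0, 0, 0, 0, 0, 0, 0.4, 0, 0, 0, 0.3, 0, 0, 0, 0, 0, 0, 0, 0, 0]' --fingers 60

```text
time: 12.52
ee_pos: [0.4018, 0.2759, -0.0021]
eef_rot: [0.992, 0.126, -0.0, 0.0]
ft_force: [-0.1, 0.1, -0.8]
width: 0.0513
grip_force: 0.0
```

Call:
arm_command --moves '[0, 0, 0.3, 0, 0, 0, 0, 0, 0, 0, 0, 0]'

```text
time: 12.77
ee_pos: [0.402, 0.276, -0.0049]
eef_rot: [0.992, 0.126, -0.0, 0.0]
ft_force: [-0.3, -0.6, -0.7]
width: 0.0519
grip_force: 0.0
```

Call:
arm_command --moves '[0, 0, 0.4, 0, 0, 0, 0, 0, 0, 0, 0, 0]'

```text
time: 13.02
ee_pos: [0.4019, 0.2759, -0.009]
eef_rot: [0.992, 0.126, -0.0, 0.0]
ft_force: [0.4, 0.0, 0.9]
width: 0.0524
grip_force: 0.0
```

Call:
arm_command --moves '[0, 0, 0.4, 0, 0, 0, 0, 0, 0, 0, 0, 0]'

```text
time: 13.27
ee_pos: [0.4019, 0.2759, -0.013]
eef_rot: [0.992, 0.126, -0.0, 0.0]
ft_force: [0.2, 0.7, 0.1]
width: 0.052
grip_force: 0.0
```

Call:
arm_command --moves '[0, 0, 0.4, 0, 0, 0, 0, 0, 0, 0, 0, 0]'

```text
time: 13.52
ee_pos: [0.4019, 0.2759, -0.017]
eef_rot: [0.992, 0.126, -0.0, 0.0]
ft_force: [-0.4, 0.7, 0.5]
width: 0.0525
grip_force: 0.0
```

Call:
arm_command --moves '[0, 0, 0.3, 0, 0, 0, 0, 0, 0, 0, 0, 0]'

```text
time: 13.77
ee_pos: [0.4019, 0.2759, -0.02]
eef_rot: [0.992, 0.126, -0.0, 0.0]
ft_force: [0.1, -0.0, 0.1]
width: 0.0524
grip_force: 0.0
```

Still no table contact; close here.

Call:
arm_command --moves '[0, 0, 0, 0, 0, 0, 0, 0, 0, 0, 0, 0, 0, 0, 0, 0, 0, 0, 0, 0, 0, 0, 0, 0, 0, 0, 0, 0]' --fingers 5 --squeeze 25

```text
time: 14.35
ee_pos: [0.4021, 0.2761, -0.0197]
eef_rot: [0.992, 0.126, 0.0, 0.0]
ft_force: [-0.0, -0.8, -0.4]
width: 0.0244
grip_force: 25.0
```

Call:
arm_command --moves '[0, 0, -1.5, 0, 0, 0, -2.5, 0, 0, 0, -2.5, 0, 0, 0, -1.5, 0, 0, 0, 0, 0, 0, 0, 0, 4, 0, 0, 0, 4, 0, 0, 0, 4, 0, 0, 0, 4, 0, 0, 0, 0]'

```text
time: 15.18
ee_pos: [0.4017, 0.2756, 0.0594]
eef_rot: [1.0, -0.015, -0.0, 0.0]
ft_force: [-0.0, 0.6, -0.7]
width: 0.0242
grip_force: 25.0
```

```bash
python3 to.py .439 .0553 .06 -1.5; python3 - <<'E'
from h import *
ci=r.camera_info('wrist');w=r.camera('wrist')[:,:,::-1];s=r.read_state();print(s['width'],s['grip_force'])
m=cv2.inRange(cv2.cvtColor(w,cv2.COLOR_BGR2HSV),(105,120,40),(130,255,255))
c=max(cv2.findContours(m,0,1)[0],key=cv2.contourArea);print(cv2.boxPoints(cv2.minAreaRect(c)).round(),cv2.contourArea(c))
E
```

```text
t 15.18 pos [0.4017 0.2756 0.0594] yaw -1.8 tilt [-0.001 -0.001 -1.   ] F [-0.   0.6 -0.7] j [-0.11  0.21 -0.64  1.94  0.15  1.03 -2.41]
shift cm [ 4.41 21.91 -0.05] turn -0.3
0.02461605650539653 24.979169368743896
[[257. 282.]
 [257. 196.]
 [298. 196.]
 [298. 282.]] 2956.5
```

Call:
arm_command --moves '[0.6, 3.1, 0, 0, 0.6, 3.1, 0, 0, 0.6, 3.1, 0, 0, 0.6, 3.1, 0, 0, 0.6, 3.1, 0, 0, 0.7, 3.2, 0, 0, 0.7, 3.2, 0, 0, 0, 0, 0, 0, 0, 0, 0, 0]'

```text
time: 15.98
ee_pos: [0.44, 0.0542, 0.0598]
eef_rot: [1.0, -0.014, -0.0, 0.0]
ft_force: [-0.2, 0.5, -0.4]
width: 0.0246
grip_force: 25.0
```

```bash
python3 to.py .439 .0553 -.008 -1.5; python3 - <<'E'
from h import *
ci=r.camera_info('wrist');w=r.camera('wrist')[:,:,::-1];cv2.imwrite('pics/w11.png',w)
g=cv2.inRange(cv2.cvtColor(w,cv2.COLOR_BGR2HSV),(8,60,60),(25,255,255)); # plywood edges
print('ply',[ (v,np.flatnonzero(g[v]).tolist()[:1]+np.flatnonzero(g[v]).tolist()[-1:]) for v in (40,80,120)])
m=cv2.inRange(cv2.cvtColor(w,cv2.COLOR_BGR2HSV),(105,120,40),(130,255,255))
for c in cv2.findContours(m,0,1)[0]:
  if cv2.contourArea(c)>100:print(cv2.boundingRect(c))
for p in([.468,.0945,.01],[.468,.0145,.01],[.579,.0515,.01],[.618,.0505,.129],[.618,.0365,.129]):print(p,np.round(proj(ci,p)))
E
```

```text
t 15.98 pos [0.44   0.0542 0.0598] yaw -1.7 tilt [-0.001 -0.    -1.   ] F [-0.2  0.5 -0.4] j [ 0.22  0.09 -0.46  2.05  0.05  1.01 -1.86]
shift cm [-0.1  -0.11  6.78] turn -0.2
ply [(40, [209, 547]), (80, [211, 545]), (120, [213, 541])]
(257, 313, 41, 30)
(255, 195, 46, 87)
[0.468, 0.0945, 0.01] [221. 180.]
[0.468, 0.0145, 0.01] [328. 177.]
[0.579, 0.0515, 0.01] [273.  14.]
[0.618, 0.0505, 0.129] [ 268. -242.]
[0.618, 0.0365, 0.129] [ 315. -244.]
```

Call:
arm_command --moves '[0, 0, 2.4, 0, 0, 0, 2.2, 0, 0, 0, 1.4, 0, 0, 0, 0.5, 0, 0, 0, 0.3, 0, 0, 0, 0, 0, 0, 0, 0, 0]'

```text
time: 16.62
ee_pos: [0.4406, 0.0565, -0.007]
eef_rot: [1.0, -0.013, 0.001, -0.0]
ft_force: [0.2, -0.2, 0.0]
width: 0.0248
grip_force: 25.0
```

Call:
arm_command --moves '[0, 0, 0.2, 0, 0, 0, 0.1, 0, 0, 0, 0, 0, 0, 0, 0, 0]'

```text
time: 16.95
ee_pos: [0.4408, 0.0561, -0.0097]
eef_rot: [1.0, -0.014, 0.001, 0.0]
ft_force: [-1.4, 0.2, 7.7]
width: 0.0247
grip_force: 25.0
```

Call:
arm_command --moves '[0, 0, 0, 0, 0, 0, 0, 0, 0, 0, 0, 0, 0, 0, 0, 0, 0, 0, 0, 0, 0, 0, 0, 0, 0, 0, -1.5, 0, 0, 0, -2.5, 0, 0, 0, -2.5, 0, 0, 0, -3, 0, 0, 0, -3, 0, 0, 0, 0, 0]' --fingers 60

```text
time: 17.95
ee_pos: [0.4432, 0.0565, 0.1196]
eef_rot: [1.0, -0.014, 0.004, -0.0]
ft_force: [1.2, 0.3, 0.1]
width: 0.0522
grip_force: 0.0
```

Call:
arm_command --moves '[0, 0, -2.5, 0, 0, 4, -1, 0, 0, 4, 0, 0, 0, 4, 0, 0, 0, 4, 0, 0, 0, 4, 0, 0, 0, 4, 0, 0, 0, 4, 0, 0, 0, 0, 0, 0]'

```text
time: 18.7
ee_pos: [0.4303, -0.232, 0.1488]
eef_rot: [1.0, -0.018, -0.0, 0.001]
ft_force: [-0.5, 0.6, -0.4]
width: 0.0523
grip_force: 0.0
```

```bash
python3 - <<'E'
from h import *
ct,cs=r.camera_info('top'),r.camera_info('side')
t=r.camera('top')[:,:,::-1];s=r.camera('side')[:,:,::-1];w=r.camera('wrist')[:,:,::-1]
cv2.imwrite('pics/t12.png',t);cv2.imwrite('pics/s12.png',s);cv2.imwrite('pics/w12.png',w)
a=r.read_state();print(a['time'],a['ee_pos'],a['ft_force'],a['width'])
for n,c,im in(('top',ct,t),('side',cs,s)):
  m=cv2.inRange(cv2.cvtColor(im,cv2.COLOR_BGR2HSV),(105,120,30),(130,255,255)); k=np.zeros_like(m)
  u,v=map(int,proj(c,[.44,.055,.02])); k[v-45:v+45,u-25:u+25]=255; m&=k
  q=max(cv2.findContours(m,0,1)[0],key=cv2.contourArea);P=np.array([onz(c,*p,.0215)[:2] for p in cv2.boxPoints(cv2.minAreaRect(q))]);print(n,cv2.contourArea(q),P.mean(0),P.round(3).tolist())
  for y in(.0505,.0365):print('knob exp',y,np.round(proj(c,[.618,y,.129]),1))
def knob(im,u,v,h=14):
    m=(im.max(2)<45).astype(np.uint8); k=np.zeros_like(m);k[v-h:v+h,u-h:u+h]=1
    m=cv2.morphologyEx(m*k,cv2.MORPH_OPEN,cv2.getStructuringElement(2,(7,7)))
    return [cv2.minEnclosingCircle(c) for c in cv2.findContours(m,0,1)[0]]
print(knob(t,288,177),knob(s,298,164))
E
```

```text
18.85 [ 0.43225311 -0.22376296  0.14883705] [0.8053249  0.78767047 0.01287711] 0.05209668736618987
top 402.0 [0.42632617 0.05883533] [[0.476, 0.072], [0.477, 0.046], [0.376, 0.046], [0.376, 0.071]]
knob exp 0.0505 [285.4 177. ]
knob exp 0.0365 [292. 177.]
side 526.5 [0.42427764 0.05589223] [[0.373, 0.071], [0.477, 0.069], [0.475, 0.04], [0.372, 0.044]]
knob exp 0.0505 [293.5 164.3]
knob exp 0.0365 [300.5 165. ]
[((291.2950744628906, 176.8360595703125), 7.045558452606201)] [((301.0, 166.0), 6.082862854003906)]
```

```bash
python3 -c "
from bench import r
print(r.close_job())"
```

```text
the job is handed in; nothing more can be done
None
```

I handed in the job at about 19 s: the loose lever (left board) was rocked left, then right, and left leaning right by about 0.16 rad, and the blue screwdriver lies released along that board's pad, within a few millimetres of its centre; the verdict was not returned.

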